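Unscrew the lid of the core jar and lay it on the foam board

TASK

Open the amber jar of cores that stands fixed on the bench: unscrew its black lid anticlockwise (about one and a half turns, letting go and taking hold again as needed) until the thread is free, and lift it straight up, clear of the jar, without forcing it. Then set the lid down gently on the white foam board, top up and lying flat with all of it on the board, and let go. Do not drop the lid, and leave the transformers, the solder reel and the glue bottle where they are.

Things in the scene. Friction and masses are not known exactly. Their poses are not given: they have to be found in the camera images.
- jar_lid: black ribbed screw lid of the jar, round, 54 mm across and 24 mm high, 60 g, loose on the jar's thread; origin at its centre (on its axis, half-way up), z up through its closed top. Right-hand thread of 7 mm pitch: turned anticlockwise seen from above it climbs 7 mm a turn and comes free after about 1.5 turns. The thread is easy (no tightening torque) and the lid stays where it is left when released
- jar_mouth (a point): centre of the jar's open mouth (its top rim), 80 mm above the worktop. The jar is amber, 50 mm across below the lid, fixed to the worktop by a round steel foot 86 mm across and 16 mm high; it does not move or turn. Screwed fully home, the lid's centre lies 8 mm below this point, so 72 mm above the worktop, and the lid's lower edge 60 mm above the worktop; when free the lid must rise 21 mm above home to clear the mouth
- core_jar: the amber jar with its round foot, fixed; origin on its axis at the level of the worktop
- foam_board: white foam board lying on the worktop, fixed, 212 mm (its x) by 308 mm (its y) and 28 mm thick; origin at the centre of its underside. Two transformers stand near its -y end (beyond y = -70 mm in its frame); the rest is clear. The lid's centre is 40 mm above this origin when it lies on the board
- transformer_m: black and yellow transformer on the board, 29x65x29 mm; origin at the centre of its underside
- transformer_s: smaller black and yellow transformer on the board, 31x43x29 mm; origin at the centre of its underside
- solder_reel: reel of solder wire with blue flanges, standing on the worktop, 54 mm across, 36 mm high; origin at the centre of its underside
- glue_bottle: white bottle with red cap, 32 mm across, 87 mm high, standing on the worktop; origin at the centre of its underside
Not all that is in view belongs to the job. What is meant by the jar_lid is not brown or red, and is the larger of those in its own colour.

How it is judged:
On the way:
1. the lid is off the thread and lifted clear, straight above the jar (its centre more than 15 mm above the mouth and less than 25 mm off the jar's axis) (z of jar_lid in the frame of jar_mouth above 0.015 m and horizontal distance between jar_lid and jar_mouth below 0.025 m), for 0.04 s.
At the end, for the whole second after the job is handed in: The lid lies at rest on the foam board, top up and flat (tilt under 0.12 rad, its centre 34 to 46 mm above the board's underside), its centre within 90 mm of the board's middle along the board's x and 138 mm along its y, and it has been let go (x of jar_lid in the frame of foam_board between -0.09 and 0.09 m and y of jar_lid in the frame of foam_board between -0.138 and 0.138 m and z of jar_lid in the frame of foam_board between 0.034 and 0.046 m and angle between jar_lid's own z axis and vertical below 0.12 rad and linear speed of jar_lid below 0.02 m/s); the robot touches nothing.
It fails at once if the lid is forced (over 85 N between lid and jar) (contact force between jar_lid and core_jar above 85 N).
It fails at once if the lid is dropped (falls free faster than 0.7 m/s) (linear speed of jar_lid above 0.7 m/s and contact force between the fingers and jar_lid below 0.1 N).
It fails at once if a transformer, the solder reel or the glue bottle is moved more than 30 mm (distance of any of transformer_m, transformer_s, solder_reel, glue_bottle from where it was at the start of the episode above 0.03 m).
It also fails if it takes over 72 s, if anything falls off the work surface, if the arm or the gripper's body presses on something with over 40 N, if the wrist force passes 120 N, or if a joint passes its speed limit or range.

ROBOT

A 6-joint arm with a two-finger parallel gripper is mounted at the origin on a cart in front of the work surface, level with it; the furniture and walls round the work are solid. World frame = base frame: x ahead of the robot, y to its left, z up, the work surface at z = 0. Lengths are in m, angles in rad, forces in N, time in s.
With the tool pointing down it reaches from about 0.25 to 0.725 m from the base axis. Payload 4 kg.
Tool frame: the origin (TCP) lies midway between the tips of the shut fingers; the grasp point (between the pads) lies 19 mm behind it; z points along the fingers, y is the line along which they close (so a half turn about z gives the same grasp; the last joint's range is limited). The gripper opens to 85 mm and grips with 20 to 120 N. Pads are 22 mm wide; open, the fingers measure 114 mm over their backs; the gripper's body (76 mm by 85 mm) begins 54 mm behind the grasp point. The pads swing forward as they close: fully open they stand 13 mm farther back than shut.
Start: joints at [0, 0.241, 0.005, 1.335, 0, 1.571], TCP at [0.5, -0, 0.231] pointing down, gripper open.
Joint ranges: [-2.72, 2.72], [-1.05, 1.87], [-1.09, 1.28], [-1.99, 2.15], [-1.42, 1.44], [-3.14, 3.14]. Speed limits (rad/s): [2.79, 2.79, 3.14, 3.14, 3.14, 3.14].

INTERFACE

Orientations are given as a unit quaternion [x, y, z, w].
In Python, from workcell import bot gives the robot as it stands. The module is installed in compiled form; this text tells all that it offers.
- The arm moves only by the tool drive_tool, never from a script. Its arguments are lists of equal length, an entry for each row: "slide": the shift along the tool's x, y, z scaled (see below), a list of three; "rotation": the turn, a rotation vector about the tool's x, y, z scaled (see below), a list of three. A call has exactly 8 rows; each row is the pose to reach, as a shift and turn from the pose commanded when the call began, along the tool's axes at that moment; what a row does not reach only later rows make up. The controller multiplies each number of a shift by 250 mm and each number of a turn by 0.5 rad. A row lasts 1/8 s, in which the tool goes at most 62.5 mm and 10.7 degrees, less where a joint would pass 70% of its speed; a pose out of reach is approached as far as the arm can. A call with a number of a shift or a turn outside -1 to 1 is refused whole. A call with a gripper value outside its range is refused whole. "gripper" is the opening, from 0 (shut) to 1 (fully open), set as the call begins (left out, the last holds). The fingers move at their own pace and stop on an object; the grip force is fixed at half the most. Time passes only in rows, so rows that repeat a pose let the fingers close, or fill a call up. It gives the time, the measured TCP pose, the force, the opening and the grip force at its end, in the units of the state.
- bot.get_obs(): the state, without advancing time (a new reading comes with each control period).
- bot.camera(name): name is "scene" or "side" or "wrist"; returns a dict with "image" (420x560x3 uint8, red, green, blue), "z_map" (420x560 float32, m along the optical axis (not along the pixel's ray), 0 where there is no reading), "camera_matrix" (3x3 intrinsics, pixels), "k1" (the pictures are not rectified: a ray, as slopes to the right and down, at radius r is drawn at 1 + k1 r^2 times it, then the intrinsics apply), "xyz" and "orientation" of the camera in the world. Camera axes: x right, y up, looking along -z (the intrinsics and any distortion apply to the point x, -y, -z); pixel columns grow to the right and rows downward; lengths in m; the calibration is good to about 2 mm. A picture is of the moment at which its call begins.
- bot.job_done(): hands the job in; it is judged then, once.
The state is a dict: "clock": time; "joint_pos": joint angles; "joint_vel": joint speeds; "tau": joint torques, N m; "eef_pos": TCP position; "tool_rot": TCP orientation; "ft_force": force on the tool from outside, world axes, zero at the start; "ft_torque": the same for the moment, N m; "grip_width": finger opening in m; "grasp_force": force on a finger pad.
Only numpy, scipy, OpenCV 4.12 (cv2) and the standard library are available. Lean on these libraries where they do the work, as an engineer would, in place of code of your own. Each camera call takes 0.05 s, during which the arm holds its last target. There are 200 camera calls.

## Working session

There is one attempt and no reset: what is moved stays moved. The work goes in short steps, Python scripts to look and compute and a tool call to move; the robot and the scene stay as the last step left them, time stands still between calls to the robot, and variables do not carry over. Pictures are saved under pics/ and viewed, at most 10 in all, crops included, and the job is handed in when it is done.

Besides the shell and the picture viewer there is one more tool, called after "Request:" as name(argument=value, ...) on one line, values as JSON. drive_tool: Moves the arm, as the interface text tells. Shifts and turns lie within -1 to 1; 1 stands for 250 mm of shift or 0.5 rad of turn. Its arguments: {"type":"object","properties":{"slide":{"type":"array","items":{"type":"array","items":{"type":"number"}}},"rotation":{"type":"array","items":{"type":"array","items":{"type":"number"}}},"gripper":{"type":"number"}},"required":["slide","rotation"]}

```bash
mkdir -p pics
cat > h.py <<'E'
import numpy as np, cv2
from scipy.spatial.transform import Rotation as R
from workcell import bot
def cloud(c):
    K=np.array(c["camera_matrix"]);h,w=c["z_map"].shape
    D=np.array([c["k1"],0,0,0,0],float)
    u,v=np.meshgrid(np.arange(w),np.arange(h))
    p=np.stack([u,v],-1).reshape(-1,1,2).astype(float)
    n=cv2.undistortPoints(p,K,D).reshape(h,w,2)
    z=c["z_map"]; P=np.stack([n[...,0]*z,-n[...,1]*z,-z],-1)
    W=P@R.from_quat(c["orientation"]).as_matrix().T+np.array(c["xyz"])
    W[z<=0]=np.nan
    return W
def save(c,n): cv2.imwrite("pics/"+n,c["image"][...,::-1])
E
python3 - <<'E'
from h import *
a=bot.camera("scene");b=bot.camera("side")
cv2.imwrite("pics/a.png",a["image"][...,::-1]);cv2.imwrite("pics/b.png",b["image"][...,::-1])
np.save("a.npy",cloud(a));np.save("b.npy",cloud(b))
print(bot.get_obs())
for c in (a,b): print(c["xyz"],c["orientation"],c["k1"])
E
```

```text
{'clock': 0.1, 'joint_pos': array([1.14701821e-05, 2.41336651e-01, 3.87462343e-03, 1.33520756e+00,
       1.32501590e-05, 1.57081632e+00]), 'joint_vel': array([ 0.00161218, -0.00204673,  0.00136116, -0.00096248,  0.00020443,
       -0.00106552]), 'tau': array([-3.57412864e-04, -3.73140085e+01,  2.53010201e+01,  1.07858295e-02,
        2.43542411e-05, -2.54672034e-05]), 'eef_pos': array([4.99438876e-01, 9.75007812e-06, 2.30508458e-01]), 'tool_rot': array([ 7.07109489e-01,  7.07103453e-01, -6.57624936e-04, -6.66973370e-04]), 'ft_force': array([ 0.28539589,  0.09355118, -0.85396219]), 'ft_torque': array([ 0.02296174,  0.00271785, -0.03516723]), 'grasp_force': 0.0, 'grip_width': 0.08524428765681169}
[0.05590053 0.67164086 0.79348682] [-0.119988    0.42081815  0.86222595 -0.25511051] -0.1696168828928334
[ 0.24257932 -1.01429113  0.70108094] [ 0.48298846 -0.07594262 -0.1207161   0.86393431] 0.04800058972607996
```

View pics/a.png

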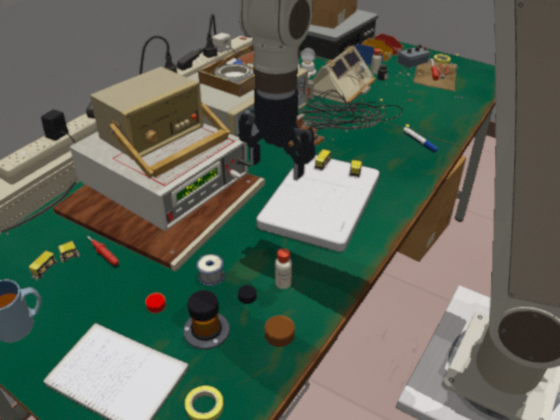

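View pics/b.png

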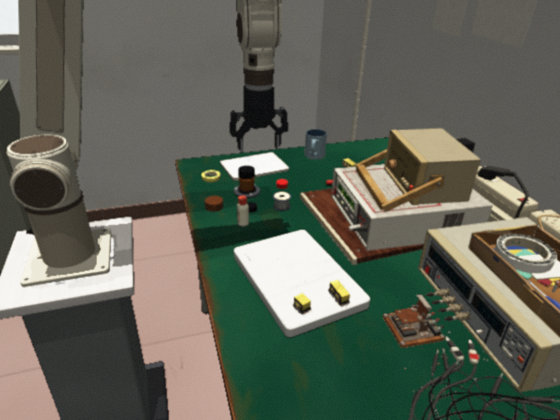

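Scene view: the lid candidates are the black lid on the jar at (203,303), a small loose black cap at (247,294), a red cap at (155,302) and a brown one at (279,330). I choose (203,303): it is black, the larger of the two, and sits on the amber jar. The reel is at (210,268), the bottle at (283,270) and the board around (320,200). The side view shows the same layout, with the jar at (247,180), bottle at (243,210) and board around (300,280).

Run:
```python
from h import *
A=np.load("a.npy");B=np.load("b.npy")
a=cv2.imread("pics/a.png");cv2.imwrite("pics/c.png",cv2.resize(a[240:360,130:310],None,fx=4,fy=4,interpolation=2))
p0=A[295,203];print("lid px",p0)
for n,W in(("a",A),("b",B)):
    for nm,c,r,z0,z1 in(("lid",p0,.05,.078,.095),("reel",A[262,210],.06,.03,.04),("bot",A[262,284],.05,.06,.1)):
        m=(np.hypot(W[...,0]-c[0],W[...,1]-c[1])<r)&(W[...,2]>z0)&(W[...,2]<z1)
        q=W[m]
        if len(q): print(n,nm,len(q),q.min(0).round(3),q.max(0).round(3),np.median(q,0).round(3))
    m=(W[...,2]>.02)&(W[...,2]<.034)&(abs(W[...,1]+0.0)<.6)
    im=(a if n=="a" else cv2.imread("pics/b.png")).min(2)>150
    k,l,s,_=cv2.connectedComponentsWithStats((m&im).astype(np.uint8))
    i=1+s[1:,4].argmax();q=W[l==i];print(n,"board",s[i],cv2.minAreaRect(q[:,:2].astype(np.float32)*1000),np.median(q[:,2]))
```

```text
lid px [0.51904025 0.20623588 0.08490791]
a lid 598 [0.484 0.191 0.078] [0.538 0.245 0.088] [0.51  0.219 0.084]
a reel 360 [0.568 0.073 0.031] [0.623 0.127 0.04 ] [0.595 0.101 0.037]
a bot 227 [0.441 0.024 0.06 ] [0.472 0.051 0.089] [0.454 0.042 0.077]
a board [ 257  156  122   88 6075] ((527.4755249023438, -243.92990112304688), (210.95484924316406, 311.18035888671875), 9.788098335266113) 0.027644290109336556
b lid 141 [0.485 0.188 0.078] [0.54  0.241 0.09 ] [0.512 0.209 0.086]
b reel 102 [0.57  0.073 0.03 ] [0.621 0.124 0.04 ] [0.595 0.094 0.038]
b bot 120 [0.445 0.017 0.06 ] [0.475 0.049 0.092] [0.458 0.026 0.075]
b board [ 234  230  136  100 6871] ((530.5419921875, -246.2063446044922), (213.6207275390625, 310.03973388671875), 9.976564407348633) 0.029329450151509784
```

View pics/c.png

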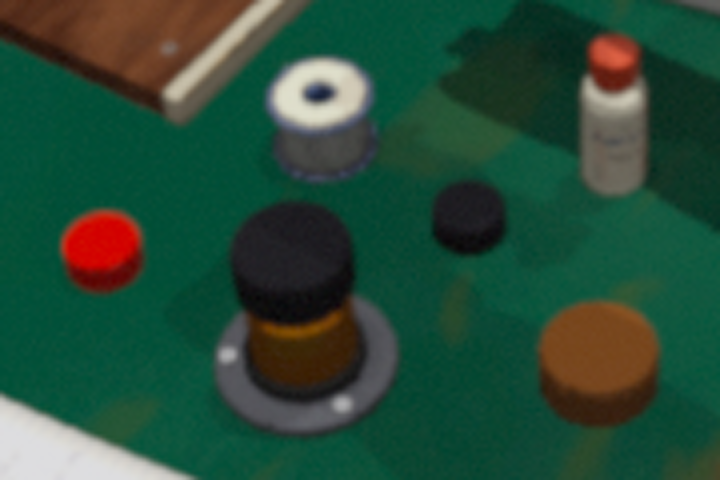

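The crop confirms it: large black ribbed lid on the amber jar, with the small black cap loose on the bench as a distractor. Measured lid centre is (0.512, 0.216), 54 mm wide, top at 0.084. Board centre is (0.529, -0.245), turned by about 10° with size 212x310, which matches. Next I move above the jar and wind the wrist clockwise on the way.

Request:
drive_tool(slide=[[0.12, 0.007, 0.03], [0.25, 0.014, 0.06], [0.38, 0.02, 0.1], [0.51, 0.03, 0.13], [0.64, 0.04, 0.16], [0.77, 0.045, 0.2], [0.864, 0.05, 0.24], [0.864, 0.05, 0.24]], rotation=[[0, 0, 0.15], [0, 0, 0.3], [0, 0, 0.45], [0, 0, 0.6], [0, 0, 0.75], [0, 0, 0.9], [0, 0, 1], [0, 0, 1]], gripper=1)

```text
clock: 1.1
eef_pos: [0.5115, 0.217, 0.1697]
tool_rot: [0.859, 0.511, -0.002, -0.0]
ft_force: [-0.0, -0.0, -0.2]
grip_width: 0.0857
grasp_force: 0.0
```

Run:
```python
from h import *
c=bot.camera("wrist");save(c,"w1.png");W=cloud(c);o=bot.get_obs()
print(o["joint_pos"].round(3),o["eef_pos"].round(4));Rm=R.from_quat(o["tool_rot"]).as_matrix();print(Rm.round(3))
m=(np.hypot(W[...,0]-.512,W[...,1]-.216)<.05)&(W[...,2]>.076)&(W[...,2]<.1)
q=W[m];print(len(q),q.min(0),q.max(0),np.median(q,0)); 
t=q[q[:,2]>.08];(cx,cy),r=cv2.minEnclosingCircle(t[:,:2].astype(np.float32));print(cx,cy,r)
d=np.array([cx,cy,.052])-o["eef_pos"];print("tool units",(Rm.T@d/.25).round(4))
```

```text
[ 0.4    0.384  0.044  1.234 -0.     2.469] [0.5118 0.2161 0.1704]
[[ 0.478  0.879 -0.002]
 [ 0.879 -0.478 -0.001]
 [-0.002 -0.001 -1.   ]]
3412 [0.48529535 0.19101048 0.07600441] [0.53985653 0.24511547 0.08758429] [0.51367031 0.21966126 0.08536349]
0.5124229192733765 0.2177300602197647 0.02764279767870903
tool units [ 7.900e-03 -3.000e-04  4.735e-01]
```

View pics/w1.png

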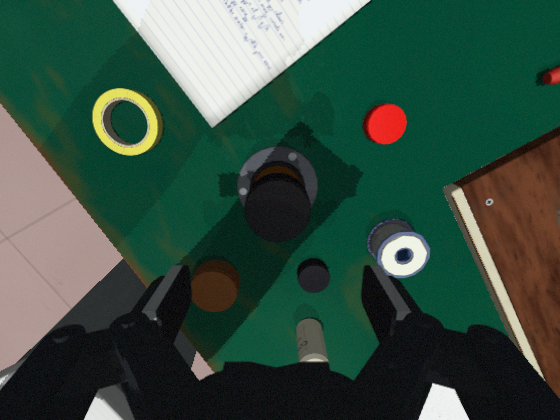

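Wrist view: the jar lid is at (277,208), centred along the closing line between the fingers, and neighbours are clear. The fit gives (0.5124, 0.2177), which agrees with the first estimate within 2 mm. I descend, finish winding, then close.

Request:
drive_tool(slide=[[0.007, 0, 0.07], [0.007, 0, 0.15], [0.007, 0, 0.23], [0.007, 0, 0.31], [0.007, 0, 0.38], [0.007, 0, 0.43], [0.007, 0, 0.47], [0.007, 0, 0.47]], rotation=[[0, 0, 0.2], [0, 0, 0.4], [0, 0, 0.6], [0, 0, 0.8], [0, 0, 1], [0, 0, 1], [0, 0, 1], [0, 0, 1]])

```text
clock: 2.15
eef_pos: [0.5129, 0.217, 0.0533]
tool_rot: [0.959, 0.282, -0.001, 0.0]
ft_force: [-0.1, -0.1, 1.0]
grip_width: 0.0857
grasp_force: 0.0
```

Request:
drive_tool(slide=[[0, 0, 0], [0, 0, 0], [0, 0, 0], [0, 0, 0], [0, 0, 0], [0, 0, 0], [0, 0, 0], [0, 0, 0]], rotation=[[0, 0, 0], [0, 0, 0], [0, 0, 0], [0, 0, 0], [0, 0, 0], [0, 0, 0], [0, 0, 0], [0, 0, 0]], gripper=0.5)

```text
clock: 3.15
eef_pos: [0.5136, 0.2184, 0.055]
tool_rot: [0.959, 0.282, 0.001, -0.001]
ft_force: [-1.2, 2.2, 6.2]
grip_width: 0.053
grasp_force: 63.1
```

Grip is good: 53 mm opening and 63 N. First unscrewing turn.

Request:
drive_tool(slide=[[0, 0, -0.0003], [0, 0, -0.0006], [0, 0, -0.0009], [0, 0, -0.0012], [0, 0, -0.0015], [0, 0, -0.0018], [0, 0, -0.0022], [0, 0, -0.0022]], rotation=[[0, 0, -0.14], [0, 0, -0.28], [0, 0, -0.42], [0, 0, -0.56], [0, 0, -0.7], [0, 0, -0.85], [0, 0, -1], [0, 0, -1]])

```text
clock: 4.15
eef_pos: [0.5135, 0.2186, 0.0549]
tool_rot: [0.86, 0.51, 0.001, -0.001]
ft_force: [-1.7, 3.3, 3.9]
grip_width: 0.0531
grasp_force: 62.9
```

Request:
drive_tool(slide=[[0, 0, -0.0003], [0, 0, -0.0006], [0, 0, -0.0009], [0, 0, -0.0012], [0, 0, -0.0015], [0, 0, -0.0018], [0, 0, -0.0022], [0, 0, -0.0022]], rotation=[[0, 0, -0.14], [0, 0, -0.28], [0, 0, -0.42], [0, 0, -0.56], [0, 0, -0.7], [0, 0, -0.85], [0, 0, -1], [0, 0, -1]])

```text
clock: 5.15
eef_pos: [0.5134, 0.2179, 0.055]
tool_rot: [0.708, 0.707, 0.0, -0.0]
ft_force: [-1.1, 2.7, 2.1]
grip_width: 0.0526
grasp_force: 62.9
```

Request:
drive_tool(slide=[[0, 0, -0.0003], [0, 0, -0.0006], [0, 0, -0.0009], [0, 0, -0.0012], [0, 0, -0.0015], [0, 0, -0.0018], [0, 0, -0.0022], [0, 0, -0.0022]], rotation=[[0, 0, -0.14], [0, 0, -0.28], [0, 0, -0.42], [0, 0, -0.56], [0, 0, -0.7], [0, 0, -0.85], [0, 0, -1], [0, 0, -1]])

```text
clock: 6.15
eef_pos: [0.5129, 0.2177, 0.0553]
tool_rot: [0.511, 0.86, -0.0, -0.0]
ft_force: [-2.2, 3.6, 2.5]
grip_width: 0.053
grasp_force: 63.0
```

Request:
drive_tool(slide=[[0, 0, -0.0003], [0, 0, -0.0006], [0, 0, -0.0009], [0, 0, -0.0012], [0, 0, -0.0015], [0, 0, -0.0018], [0, 0, -0.0022], [0, 0, -0.0022]], rotation=[[0, 0, -0.14], [0, 0, -0.28], [0, 0, -0.42], [0, 0, -0.56], [0, 0, -0.7], [0, 0, -0.85], [0, 0, -1], [0, 0, -1]])

```text
clock: 7.15
eef_pos: [0.5125, 0.2179, 0.0559]
tool_rot: [0.282, 0.959, 0.0, -0.001]
ft_force: [-3.2, 3.3, 2.0]
grip_width: 0.0523
grasp_force: 63.1
```

Request:
drive_tool(slide=[[0, 0, -0.0003], [0, 0, -0.0006], [0, 0, -0.0009], [0, 0, -0.0012], [0, 0, -0.0015], [0, 0, -0.0018], [0, 0, -0.0022], [0, 0, -0.0022]], rotation=[[0, 0, -0.14], [0, 0, -0.28], [0, 0, -0.42], [0, 0, -0.56], [0, 0, -0.7], [0, 0, -0.85], [0, 0, -1], [0, 0, -1]])

```text
clock: 8.15
eef_pos: [0.5123, 0.2174, 0.0564]
tool_rot: [0.036, 0.999, -0.0, -0.001]
ft_force: [-3.6, 3.1, 3.1]
grip_width: 0.0529
grasp_force: 63.2
```

Request:
drive_tool(slide=[[0, 0, -0.0003], [0, 0, -0.0006], [0, 0, -0.0009], [0, 0, -0.0012], [0, 0, -0.0015], [0, 0, -0.0018], [0, 0, -0.0022], [0, 0, -0.0022]], rotation=[[0, 0, -0.14], [0, 0, -0.28], [0, 0, -0.42], [0, 0, -0.56], [0, 0, -0.7], [0, 0, -0.85], [0, 0, -1], [0, 0, -1]])

```text
clock: 9.15
eef_pos: [0.5124, 0.2184, 0.057]
tool_rot: [-0.212, 0.977, 0.001, -0.001]
ft_force: [-4.5, 4.6, 2.6]
grip_width: 0.0526
grasp_force: 63.2
```

Request:
drive_tool(slide=[[0, 0, -0.0003], [0, 0, -0.0006], [0, 0, -0.0009], [0, 0, -0.0012], [0, 0, -0.0015], [0, 0, -0.0018], [0, 0, -0.0022], [0, 0, -0.0022]], rotation=[[0, 0, -0.14], [0, 0, -0.28], [0, 0, -0.42], [0, 0, -0.56], [0, 0, -0.7], [0, 0, -0.85], [0, 0, -1], [0, 0, -1]])

```text
clock: 10.15
eef_pos: [0.5126, 0.2173, 0.0575]
tool_rot: [-0.447, 0.894, 0.0, -0.001]
ft_force: [-4.2, 2.3, 3.2]
grip_width: 0.0531
grasp_force: 63.2
```

Request:
drive_tool(slide=[[0, 0, -0.0003], [0, 0, -0.0006], [0, 0, -0.0009], [0, 0, -0.0012], [0, 0, -0.0015], [0, 0, -0.0018], [0, 0, -0.0022], [0, 0, -0.0022]], rotation=[[0, 0, -0.14], [0, 0, -0.28], [0, 0, -0.42], [0, 0, -0.56], [0, 0, -0.7], [0, 0, -0.85], [0, 0, -1], [0, 0, -1]])

```text
clock: 11.15
eef_pos: [0.5132, 0.2177, 0.0581]
tool_rot: [-0.655, 0.756, 0.0, 0.0]
ft_force: [-3.3, 3.3, 1.6]
grip_width: 0.0529
grasp_force: 63.1
```

Run:
```python
from h import *
o=bot.get_obs();print(o["joint_pos"].round(3),o["ft_torque"].round(2))
c=bot.camera("scene");W=cloud(c)
m=(np.hypot(W[...,0]-.512,W[...,1]-.218)<.022)&(W[...,2]>.076)&(W[...,2]<.1)
print(m.sum(),np.median(W[m],0))
W=np.load("a.npy");m=(np.hypot(W[...,0]-.512,W[...,1]-.218)<.022)&(W[...,2]>.076)&(W[...,2]<.1)
print(m.sum(),np.median(W[m],0))
save(c,"d0.png")
```

```text
[ 4.010e-01  4.850e-01 -1.150e-01  9.720e-01  1.000e-03 -1.026e+00] [ 0.76  0.62 -0.01]
221 [0.51463485 0.2244328  0.08734961]
378 [0.51187948 0.21800979 0.08434066]
```

The lid is rising with the turn and forces are low, so I carry on to the wrist limit.

Request:
drive_tool(slide=[[0, 0, -0.0003], [0, 0, -0.0006], [0, 0, -0.0009], [0, 0, -0.0012], [0, 0, -0.0015], [0, 0, -0.0018], [0, 0, -0.0022], [0, 0, -0.0022]], rotation=[[0, 0, -0.14], [0, 0, -0.28], [0, 0, -0.42], [0, 0, -0.56], [0, 0, -0.7], [0, 0, -0.85], [0, 0, -1], [0, 0, -1]])

```text
clock: 12.2
eef_pos: [0.5133, 0.2173, 0.0587]
tool_rot: [0.821, -0.571, 0.0, 0.0]
ft_force: [-3.0, 1.9, 2.9]
grip_width: 0.0524
grasp_force: 63.2
```

Request:
drive_tool(slide=[[0, 0, -0.0003], [0, 0, -0.0006], [0, 0, -0.0009], [0, 0, -0.0012], [0, 0, -0.0015], [0, 0, -0.0018], [0, 0, -0.0022], [0, 0, -0.0022]], rotation=[[0, 0, -0.14], [0, 0, -0.28], [0, 0, -0.42], [0, 0, -0.56], [0, 0, -0.7], [0, 0, -0.85], [0, 0, -1], [0, 0, -1]])

```text
clock: 13.2
eef_pos: [0.5138, 0.2173, 0.0593]
tool_rot: [0.937, -0.35, 0.0, 0.0]
ft_force: [-2.2, 3.4, 0.6]
grip_width: 0.0526
grasp_force: 63.1
```

Request:
drive_tool(slide=[[0, 0, -0.0003], [0, 0, -0.0006], [0, 0, -0.0009], [0, 0, -0.0012], [0, 0, -0.0015], [0, 0, -0.0018], [0, 0, -0.0022], [0, 0, -0.0022]], rotation=[[0, 0, -0.14], [0, 0, -0.28], [0, 0, -0.42], [0, 0, -0.56], [0, 0, -0.7], [0, 0, -0.85], [0, 0, -1], [0, 0, -1]])

```text
clock: 14.2
eef_pos: [0.5138, 0.2174, 0.0599]
tool_rot: [0.994, -0.107, 0.0, 0.0]
ft_force: [-0.6, 1.8, 0.5]
grip_width: 0.0527
grasp_force: 63.2
```

Request:
drive_tool(slide=[[0, 0, -0.0003], [0, 0, -0.0006], [0, 0, -0.0009], [0, 0, -0.0012], [0, 0, -0.0015], [0, 0, -0.0018], [0, 0, -0.0022], [0, 0, -0.0022]], rotation=[[0, 0, -0.14], [0, 0, -0.28], [0, 0, -0.42], [0, 0, -0.56], [0, 0, -0.7], [0, 0, -0.85], [0, 0, -1], [0, 0, -1]])

```text
clock: 15.2
eef_pos: [0.514, 0.2178, 0.0607]
tool_rot: [0.99, 0.142, 0.001, -0.0]
ft_force: [0.5, 4.8, 0.9]
grip_width: 0.0525
grasp_force: 63.2
```

Wrist is near its limit with 6.0 rad done. I release, rewind and re-grip.

Request:
drive_tool(slide=[[0, 0, 0], [0, 0, 0], [0, 0, 0], [0, 0, 0], [0, 0, 0], [0, 0, 0], [0, 0, 0], [0, 0, 0]], rotation=[[0, 0, 0], [0, 0, 0], [0, 0, 0], [0, 0, 0.1], [0, 0, 0.3], [0, 0, 0.55], [0, 0, 0.8], [0, 0, 1]], gripper=1)

```text
clock: 16.2
eef_pos: [0.5133, 0.2171, 0.0603]
tool_rot: [0.994, -0.108, -0.0, 0.0]
ft_force: [-0.9, -0.1, -0.3]
grip_width: 0.0854
grasp_force: 0.0
```

Run:
```python
from h import *
o=bot.get_obs();print(o["joint_pos"].round(3),o["grip_width"],o["eef_pos"])
c=bot.camera("scene");W=cloud(c);save(c,"d.png")
m=(np.hypot(W[...,0]-.512,W[...,1]-.218)<.022)&(W[...,2]>.07)&(W[...,2]<.105)
print(m.sum(),np.median(W[m],0))
```

```text
[ 4.010e-01  4.820e-01 -1.120e-01  9.770e-01 -1.000e-03 -2.525e+00] 0.08535022150875399 [0.51325801 0.21711614 0.06028949]
359 [0.51137402 0.21840922 0.08959122]
```

Request:
drive_tool(slide=[[0, 0, 0], [0, 0, 0], [0, 0, 0], [0, 0, 0], [0, 0, 0], [0, 0, 0], [0, 0, 0], [0, 0, 0]], rotation=[[0, 0, 0.14], [0, 0, 0.28], [0, 0, 0.42], [0, 0, 0.56], [0, 0, 0.7], [0, 0, 0.85], [0, 0, 1], [0, 0, 1]])

```text
clock: 17.25
eef_pos: [0.5133, 0.2173, 0.0603]
tool_rot: [0.937, -0.348, 0.0, 0.0]
ft_force: [-0.3, -1.2, -0.7]
grip_width: 0.0856
grasp_force: 0.0
```

Request:
drive_tool(slide=[[0, 0, 0], [0, 0, 0], [0, 0, 0], [0, 0, 0], [0, 0, 0], [0, 0, 0], [0, 0, 0], [0, 0, 0]], rotation=[[0, 0, 0.14], [0, 0, 0.28], [0, 0, 0.42], [0, 0, 0.56], [0, 0, 0.7], [0, 0, 0.85], [0, 0, 1], [0, 0, 1]])

```text
clock: 18.25
eef_pos: [0.5133, 0.2174, 0.0604]
tool_rot: [0.822, -0.569, 0.0, 0.0]
ft_force: [0.0, 0.6, 0.4]
grip_width: 0.0851
grasp_force: 0.0
```

Request:
drive_tool(slide=[[0, 0, 0], [0, 0, 0], [0, 0, 0], [0, 0, 0], [0, 0, 0], [0, 0, 0], [0, 0, 0], [0, 0, 0]], rotation=[[0, 0, 0.14], [0, 0, 0.28], [0, 0, 0.42], [0, 0, 0.56], [0, 0, 0.7], [0, 0, 0.85], [0, 0, 1], [0, 0, 1]])

```text
clock: 19.25
eef_pos: [0.5133, 0.2175, 0.0604]
tool_rot: [-0.656, 0.755, -0.0, -0.0]
ft_force: [-0.7, -0.6, 0.2]
grip_width: 0.0856
grasp_force: 0.0
```

Request:
drive_tool(slide=[[0, 0, 0], [0, 0, 0], [0, 0, 0], [0, 0, 0], [0, 0, 0], [0, 0, 0], [0, 0, 0], [0, 0, 0]], rotation=[[0, 0, 0.14], [0, 0, 0.28], [0, 0, 0.42], [0, 0, 0.56], [0, 0, 0.7], [0, 0, 0.85], [0, 0, 1], [0, 0, 1]])

```text
clock: 20.25
eef_pos: [0.5133, 0.2175, 0.0604]
tool_rot: [-0.449, 0.893, -0.0, -0.0]
ft_force: [-1.0, -0.8, 0.3]
grip_width: 0.0854
grasp_force: 0.0
```

Request:
drive_tool(slide=[[0, 0, 0], [0, 0, 0], [0, 0, 0], [0, 0, 0], [0, 0, 0], [0, 0, 0], [0, 0, 0], [0, 0, 0]], rotation=[[0, 0, 0.14], [0, 0, 0.28], [0, 0, 0.42], [0, 0, 0.56], [0, 0, 0.7], [0, 0, 0.85], [0, 0, 1], [0, 0, 1]])

```text
clock: 21.25
eef_pos: [0.5133, 0.2175, 0.0604]
tool_rot: [-0.214, 0.977, -0.0, -0.0]
ft_force: [0.1, -0.0, -0.2]
grip_width: 0.0854
grasp_force: 0.0
```

Request:
drive_tool(slide=[[0, 0, 0], [0, 0, 0], [0, 0, 0], [0, 0, 0], [0, 0, 0], [0, 0, 0], [0, 0, 0], [0, 0, 0]], rotation=[[0, 0, 0.14], [0, 0, 0.28], [0, 0, 0.42], [0, 0, 0.56], [0, 0, 0.7], [0, 0, 0.85], [0, 0, 1], [0, 0, 1]])

```text
clock: 22.25
eef_pos: [0.5133, 0.2175, 0.0604]
tool_rot: [0.034, 0.999, 0.0, 0.0]
ft_force: [-0.9, -0.0, -0.7]
grip_width: 0.0854
grasp_force: 0.0
```

Request:
drive_tool(slide=[[0, 0, 0], [0, 0, 0], [0, 0, 0], [0, 0, 0], [0, 0, 0], [0, 0, 0], [0, 0, 0], [0, 0, 0]], rotation=[[0, 0, 0.14], [0, 0, 0.28], [0, 0, 0.42], [0, 0, 0.56], [0, 0, 0.7], [0, 0, 0.85], [0, 0, 1], [0, 0, 1]])

```text
clock: 23.25
eef_pos: [0.5133, 0.2175, 0.0604]
tool_rot: [0.28, 0.96, -0.0, 0.0]
ft_force: [0.0, 0.1, 0.1]
grip_width: 0.0853
grasp_force: 0.0
```

Request:
drive_tool(slide=[[0, 0, 0], [0, 0, 0], [0, 0, 0], [0, 0, 0], [0, 0, 0], [0, 0, 0], [0, 0, 0], [0, 0, 0]], rotation=[[0, 0, 0], [0, 0, 0], [0, 0, 0], [0, 0, 0], [0, 0, 0], [0, 0, 0], [0, 0, 0], [0, 0, 0]], gripper=0.5)

```text
clock: 24.25
eef_pos: [0.5139, 0.2177, 0.0608]
tool_rot: [0.282, 0.96, 0.0, 0.0]
ft_force: [1.7, 0.4, 4.9]
grip_width: 0.053
grasp_force: 62.5
```

The lid has risen about 5–6 mm. Second unscrewing stint.

Request:
drive_tool(slide=[[0, 0, -0.0003], [0, 0, -0.0006], [0, 0, -0.0009], [0, 0, -0.0012], [0, 0, -0.0015], [0, 0, -0.0018], [0, 0, -0.0022], [0, 0, -0.0022]], rotation=[[0, 0, -0.14], [0, 0, -0.28], [0, 0, -0.42], [0, 0, -0.56], [0, 0, -0.7], [0, 0, -0.85], [0, 0, -1], [0, 0, -1]])

```text
clock: 25.25
eef_pos: [0.5131, 0.2176, 0.0612]
tool_rot: [0.035, 0.999, 0.0, -0.0]
ft_force: [-0.6, -0.3, 5.4]
grip_width: 0.053
grasp_force: 62.8
```

Request:
drive_tool(slide=[[0, 0, -0.0003], [0, 0, -0.0006], [0, 0, -0.0009], [0, 0, -0.0012], [0, 0, -0.0015], [0, 0, -0.0018], [0, 0, -0.0022], [0, 0, -0.0022]], rotation=[[0, 0, -0.14], [0, 0, -0.28], [0, 0, -0.42], [0, 0, -0.56], [0, 0, -0.7], [0, 0, -0.85], [0, 0, -1], [0, 0, -1]])

```text
clock: 26.25
eef_pos: [0.5136, 0.2181, 0.0618]
tool_rot: [-0.213, 0.977, 0.0, 0.0]
ft_force: [0.7, 1.2, 5.3]
grip_width: 0.0526
grasp_force: 62.7
```

Request:
drive_tool(slide=[[0, 0, -0.0003], [0, 0, -0.0006], [0, 0, -0.0009], [0, 0, -0.0012], [0, 0, -0.0015], [0, 0, -0.0018], [0, 0, -0.0022], [0, 0, -0.0022]], rotation=[[0, 0, -0.14], [0, 0, -0.28], [0, 0, -0.42], [0, 0, -0.56], [0, 0, -0.7], [0, 0, -0.85], [0, 0, -1], [0, 0, -1]])

```text
clock: 27.25
eef_pos: [0.5136, 0.2182, 0.0623]
tool_rot: [-0.447, 0.894, 0.0, 0.001]
ft_force: [1.0, 2.0, 4.2]
grip_width: 0.0528
grasp_force: 62.6
```

Request:
drive_tool(slide=[[0, 0, -0.0003], [0, 0, -0.0006], [0, 0, -0.0009], [0, 0, -0.0012], [0, 0, -0.0015], [0, 0, -0.0018], [0, 0, -0.0022], [0, 0, -0.0022]], rotation=[[0, 0, -0.14], [0, 0, -0.28], [0, 0, -0.42], [0, 0, -0.56], [0, 0, -0.7], [0, 0, -0.85], [0, 0, -1], [0, 0, -1]])

```text
clock: 28.25
eef_pos: [0.5139, 0.2181, 0.0629]
tool_rot: [-0.655, 0.756, 0.0, 0.001]
ft_force: [2.0, 3.3, 3.9]
grip_width: 0.0527
grasp_force: 62.6
```

Request:
drive_tool(slide=[[0, 0, -0.0003], [0, 0, -0.0006], [0, 0, -0.0009], [0, 0, -0.0012], [0, 0, -0.0015], [0, 0, -0.0018], [0, 0, -0.0022], [0, 0, -0.0022]], rotation=[[0, 0, -0.14], [0, 0, -0.28], [0, 0, -0.42], [0, 0, -0.56], [0, 0, -0.7], [0, 0, -0.85], [0, 0, -1], [0, 0, -1]])

```text
clock: 29.25
eef_pos: [0.5133, 0.2181, 0.0634]
tool_rot: [0.821, -0.571, -0.0, -0.0]
ft_force: [2.0, 3.4, 5.9]
grip_width: 0.0531
grasp_force: 62.8
```

Request:
drive_tool(slide=[[0, 0, -0.0003], [0, 0, -0.0006], [0, 0, -0.0009], [0, 0, -0.0012], [0, 0, -0.0015], [0, 0, -0.0018], [0, 0, -0.0022], [0, 0, -0.0022]], rotation=[[0, 0, -0.14], [0, 0, -0.28], [0, 0, -0.42], [0, 0, -0.56], [0, 0, -0.7], [0, 0, -0.85], [0, 0, -1], [0, 0, -1]])

```text
clock: 30.25
eef_pos: [0.5132, 0.2176, 0.0639]
tool_rot: [0.937, -0.35, -0.0, -0.0]
ft_force: [1.3, 2.2, 6.1]
grip_width: 0.053
grasp_force: 62.8
```

Request:
drive_tool(slide=[[0, 0, -0.0003], [0, 0, -0.0006], [0, 0, -0.0009], [0, 0, -0.0012], [0, 0, -0.0015], [0, 0, -0.0018], [0, 0, -0.0022], [0, 0, -0.0022]], rotation=[[0, 0, -0.14], [0, 0, -0.28], [0, 0, -0.42], [0, 0, -0.56], [0, 0, -0.7], [0, 0, -0.85], [0, 0, -1], [0, 0, -1]])

```text
clock: 31.25
eef_pos: [0.5132, 0.2174, 0.0645]
tool_rot: [0.994, -0.107, 0.0, 0.0]
ft_force: [1.5, 0.8, 6.0]
grip_width: 0.053
grasp_force: 62.8
```

Request:
drive_tool(slide=[[0, 0, -0.0003], [0, 0, -0.0006], [0, 0, -0.0009], [0, 0, -0.0012], [0, 0, -0.0015], [0, 0, -0.0018], [0, 0, -0.0022], [0, 0, -0.0022]], rotation=[[0, 0, -0.14], [0, 0, -0.28], [0, 0, -0.42], [0, 0, -0.56], [0, 0, -0.7], [0, 0, -0.85], [0, 0, -1], [0, 0, -1]])

```text
clock: 32.25
eef_pos: [0.5127, 0.2171, 0.065]
tool_rot: [0.99, 0.142, -0.001, 0.0]
ft_force: [-0.1, 0.7, 6.5]
grip_width: 0.0526
grasp_force: 63.0
```

10 rad turned in total. Gentle test lift of 4 mm, watching the force.

Request:
drive_tool(slide=[[0, 0, -0.002], [0, 0, -0.004], [0, 0, -0.006], [0, 0, -0.008], [0, 0, -0.01], [0, 0, -0.012], [0, 0, -0.014], [0, 0, -0.016]], rotation=[[0, 0, 0], [0, 0, 0], [0, 0, 0], [0, 0, 0], [0, 0, 0], [0, 0, 0], [0, 0, 0], [0, 0, 0]])

```text
clock: 33.25
eef_pos: [0.5131, 0.2173, 0.0687]
tool_rot: [0.99, 0.143, -0.0, 0.0]
ft_force: [0.7, -0.3, -0.5]
grip_width: 0.053
grasp_force: 62.8
```

Free: the force is just the lid's weight. Lift straight up.

Request:
drive_tool(slide=[[0, 0, -0.03], [0, 0, -0.07], [0, 0, -0.11], [0, 0, -0.16], [0, 0, -0.21], [0, 0, -0.26], [0, 0, -0.3], [0, 0, -0.32]], rotation=[[0, 0, 0], [0, 0, 0], [0, 0, 0], [0, 0, 0], [0, 0, 0], [0, 0, 0], [0, 0, 0], [0, 0, 0]])

```text
clock: 34.25
eef_pos: [0.5136, 0.2177, 0.1497]
tool_rot: [0.99, 0.143, 0.0, -0.0]
ft_force: [0.8, -0.4, -1.2]
grip_width: 0.0532
grasp_force: 62.8
```

Run:
```python
from h import *
o=bot.get_obs();Rm=R.from_quat(o["tool_rot"]).as_matrix();print(o["joint_pos"].round(3),o["eef_pos"],o["ft_force"]);print(Rm.round(3))
d=np.array([.520,-.196,.149])-o["eef_pos"];print((Rm.T@d/.25).round(3))
c=bot.camera("scene");save(c,"e.png")
```

```text
[ 0.401  0.4    0.012  1.182  0.    -3.028] [0.51364067 0.21766339 0.1496929 ] [ 0.78632309 -0.36920126 -1.16350298]
[[ 0.959  0.284  0.001]
 [ 0.284 -0.959  0.   ]
 [ 0.001 -0.    -1.   ]]
[-0.445  1.594  0.002]
```

View pics/e.png

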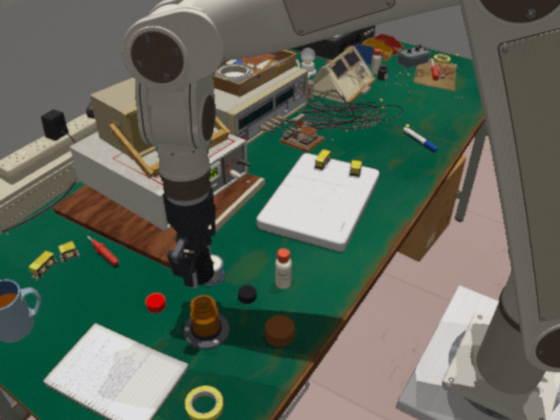

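Scene view: the jar stands open at (203,312), with the lid in the gripper above it. Now the transfer to the board, rotating the wrist back to stay within range.

Request:
drive_tool(slide=[[-0.01, 0.04, 0], [-0.04, 0.14, 0], [-0.075, 0.26, 0], [-0.11, 0.39, 0], [-0.145, 0.52, 0], [-0.18, 0.65, 0], [-0.21, 0.75, 0], [-0.222, 0.8, 0]], rotation=[[0, 0, 0.2], [0, 0, 0.4], [0, 0, 0.6], [0, 0, 0.8], [0, 0, 0.9], [0, 0, 1], [0, 0, 1], [0, 0, 1]])

```text
clock: 35.3
eef_pos: [0.5165, 0.0088, 0.1485]
tool_rot: [0.994, -0.107, -0.0, 0.0]
ft_force: [0.5, 0.4, -1.1]
grip_width: 0.0527
grasp_force: 62.8
```

Request:
drive_tool(slide=[[0.02, 0.1, 0], [0.05, 0.22, 0], [0.08, 0.35, 0], [0.11, 0.48, 0], [0.14, 0.61, 0], [0.165, 0.72, 0], [0.18, 0.79, 0], [0.183, 0.8, 0]], rotation=[[0, 0, 0.2], [0, 0, 0.4], [0, 0, 0.6], [0, 0, 0.8], [0, 0, 0.9], [0, 0, 1], [0, 0, 1], [0, 0, 1]])

```text
clock: 36.3
eef_pos: [0.5194, -0.1956, 0.1485]
tool_rot: [0.937, -0.349, -0.0, -0.0]
ft_force: [0.1, 0.7, -2.0]
grip_width: 0.0529
grasp_force: 62.9
```

```bash
python3 - <<'E'
from h import *
o=bot.get_obs();print(o["joint_pos"].round(3),o["eef_pos"],o["ft_force"])
c=bot.camera("side");save(c,"f.png");W=cloud(c)
for x,y in ((.52,-.196),):
    for r in(.05,):
        m=(np.hypot(W[...,0]-x,W[...,1]-y)<.04)&(W[...,2]>.1)&(W[...,2]<.2);q=W[m];
        d=c["image"][m].max(1)<60; print(m.sum(),np.percentile(q[:,2],[0,2,5,20,50]).round(3))
E
python3 -c "
import cv2;a=cv2.imread('pics/f.png');cv2.imwrite('pics/g.png',cv2.resize(a[120:320,200:400],None,fx=3,fy=3,interpolation=2))"
```

```text
[-0.36   0.396  0.004  1.179  0.    -2.789] [ 0.51938651 -0.19559493  0.14851959] [ 0.08960993  0.71404611 -1.97884878]
393 [0.153 0.155 0.157 0.165 0.178]
```

View pics/g.png

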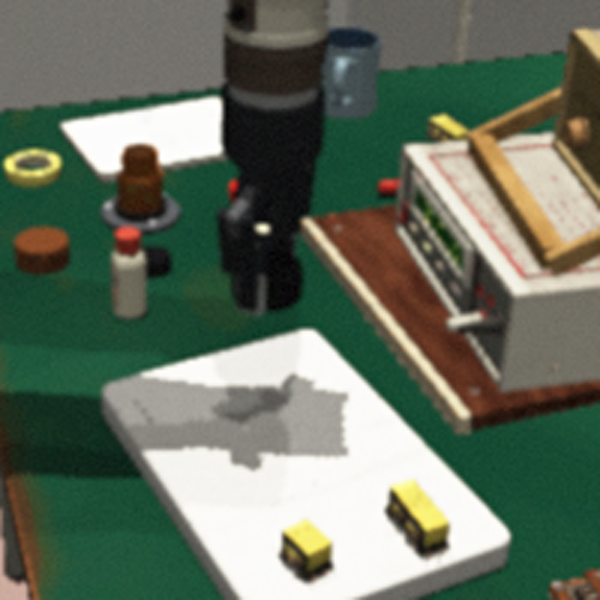

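Crop: the lid is level in the gripper at (265,285), above the clear part of the board. Its lower edge is about 5 mm above TCP level, so contact is expected near TCP z 0.023. I lower to just above that.

Request:
drive_tool(slide=[[0, 0, 0.06], [0, 0, 0.14], [0, 0, 0.22], [0, 0, 0.3], [0, 0, 0.37], [0, 0, 0.42], [0, 0, 0.45], [0, 0, 0.46]], rotation=[[0, 0, 0], [0, 0, 0], [0, 0, 0], [0, 0, 0], [0, 0, 0], [0, 0, 0], [0, 0, 0], [0, 0, 0]])

```text
clock: 37.35
eef_pos: [0.5193, -0.1948, 0.0334]
tool_rot: [0.937, -0.349, -0.0, -0.0]
ft_force: [-0.5, 0.2, -0.2]
grip_width: 0.0529
grasp_force: 62.8
```

Request:
drive_tool(slide=[[0, 0, 0.004], [0, 0, 0.008], [0, 0, 0.012], [0, 0, 0.016], [0, 0, 0.02], [0, 0, 0.024], [0, 0, 0.028], [0, 0, 0.028]], rotation=[[0, 0, 0], [0, 0, 0], [0, 0, 0], [0, 0, 0], [0, 0, 0], [0, 0, 0], [0, 0, 0], [0, 0, 0]])

```text
clock: 38.35
eef_pos: [0.5193, -0.1951, 0.0267]
tool_rot: [0.937, -0.349, -0.0, 0.0]
ft_force: [0.5, -0.2, -1.6]
grip_width: 0.0527
grasp_force: 62.8
```

Request:
drive_tool(slide=[[0, 0, 0.001], [0, 0, 0.002], [0, 0, 0.003], [0, 0, 0.005], [0, 0, 0.006], [0, 0, 0.007], [0, 0, 0.008], [0, 0, 0.008]], rotation=[[0, 0, 0], [0, 0, 0], [0, 0, 0], [0, 0, 0], [0, 0, 0], [0, 0, 0], [0, 0, 0], [0, 0, 0]])

```text
clock: 39.35
eef_pos: [0.5194, -0.1952, 0.0248]
tool_rot: [0.937, -0.349, -0.0, 0.0]
ft_force: [0.7, 0.2, 0.7]
grip_width: 0.0526
grasp_force: 62.8
```

Request:
drive_tool(slide=[[0, 0, 0.001], [0, 0, 0.002], [0, 0, 0.003], [0, 0, 0.004], [0, 0, 0.005], [0, 0, 0.006], [0, 0, 0.006], [0, 0, 0.006]], rotation=[[0, 0, 0], [0, 0, 0], [0, 0, 0], [0, 0, 0], [0, 0, 0], [0, 0, 0], [0, 0, 0], [0, 0, 0]])

```text
clock: 40.35
eef_pos: [0.5195, -0.1951, 0.0246]
tool_rot: [0.937, -0.349, 0.0, 0.0]
ft_force: [-2.9, 1.4, 8.7]
grip_width: 0.0524
grasp_force: 68.4
```

Contact at 8.7 N. Release, then rise.

Request:
drive_tool(slide=[[0, 0, -0.004], [0, 0, -0.004], [0, 0, -0.004], [0, 0, -0.004], [0, 0, -0.004], [0, 0, -0.004], [0, 0, -0.004], [0, 0, -0.004]], rotation=[[0, 0, 0], [0, 0, 0], [0, 0, 0], [0, 0, 0], [0, 0, 0], [0, 0, 0], [0, 0, 0], [0, 0, 0]], gripper=1)

```text
clock: 41.35
eef_pos: [0.5194, -0.1951, 0.0243]
tool_rot: [0.937, -0.349, 0.0, -0.0]
ft_force: [-0.2, -0.3, -0.5]
grip_width: 0.0858
grasp_force: 0.0
```

Request:
drive_tool(slide=[[0, 0, -0.03], [0, 0, -0.08], [0, 0, -0.15], [0, 0, -0.23], [0, 0, -0.31], [0, 0, -0.39], [0, 0, -0.44], [0, 0, -0.46]], rotation=[[0, 0, 0], [0, 0, 0], [0, 0, 0], [0, 0, 0], [0, 0, 0], [0, 0, 0], [0, 0, 0], [0, 0, 0]])

```text
clock: 42.35
eef_pos: [0.5199, -0.1953, 0.1406]
tool_rot: [0.937, -0.349, 0.001, 0.0]
ft_force: [0.9, 0.1, -0.3]
grip_width: 0.0857
grasp_force: 0.0
```

Run:
```python
from h import *
c=bot.camera("wrist");save(c,"k.png");W=cloud(c)
m=(np.hypot(W[...,0]-.52,W[...,1]+.196)<.045)&(W[...,2]>.045)&(W[...,2]<.08);q=W[m]
print(len(q),q.min(0),q.max(0),np.median(q,0))
t=q[abs(q[:,2]-np.median(q[:,2]))<.006];print(cv2.minEnclosingCircle(t[:,:2].astype(np.float32)))
s=np.linalg.lstsq(np.c_[t[:,:2],np.ones(len(t))],t[:,2],rcond=None)[0];print("slope",s)
```

```text
3330 [ 0.49379865 -0.22328862  0.04501327] [ 0.5476473  -0.16891641  0.05603835] [ 0.52198957 -0.1973589   0.05385272]
((0.5203200578689575, -0.19595356285572052), 0.027546977624297142)
slope [-0.01408865  0.01108378  0.06324415]
```

View pics/k.png

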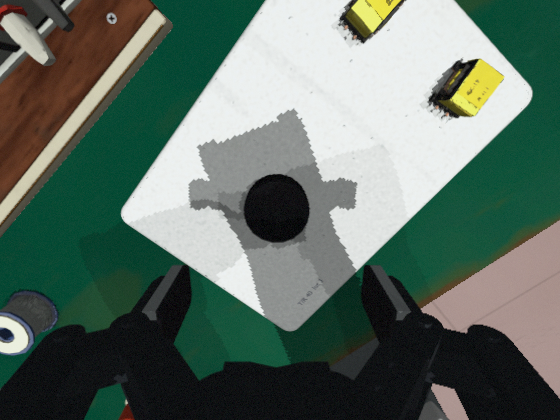

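The lid lies flat, top up, at (277,208), wholly on the board, and the gripper is clear. Its top measures 0.054 against an expected 0.052. Handing in.

```bash
python3 -c "
from workcell import bot
print(bot.job_done())"
```

```text
the job is handed in; nothing more can be done
None
```

The black lid is unscrewed, was lifted straight up off the jar, and lies flat, top up and released on the foam board; I handed the job in at about 42 s, and no verdict was returned.

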